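# Push a copper pipe home in a sawing jig and snap its toggle clamp shut

### The job

The copper pipe lies loose in the channel of the pipe-sawing jig. With your fingertips push it along the channel until its end butts firmly against the steel end stop, then push the clamp's red handle over, away from the pipe and down, past its dead point until it snaps into lock and the rubber foot holds the pipe against the stop. Only push: do not pick the pipe up, and leave the other things on the bench where they are.

Things in the scene. Friction and masses are not known exactly. Their poses are not given: they have to be found in the camera images.
- jig: Fixed jig: plywood board 200 x 142 x 18 mm with an aluminium channel, end stop and toggle clamp. Origin on the bench under the board. Its x axis runs along the channel towards the stop, y from the pipe towards the clamp, z up. Channel centre line at y -50 mm, from x -76 to 79 mm, walls to 31 mm above the bench. Board spans x -94 to 106, y -85 to 57 mm.
- pipe: Copper pipe, 160 mm long, 19 mm across, 90 g, loose in the channel. Origin on its underside at mid length; its own y axis runs along the pipe. It starts 20 to 50 mm short of the stop, and slides easily.
- pipe_center (a point): Centre of the copper pipe, on its axis at mid length, 30.5 mm above the bench. When the pipe is home this point is at jig x = 0. The end to push (away from the stop) is 80 mm from it towards jig -x and sticks out of the channel; at that end the board's top is 18 mm above the bench.
- stop_face (a point): Middle of the steel end stop's face (jig x 80, y -50 mm), at the height of the pipe's axis; the pipe's far end must butt against it. Four steel saw-guide pins, 68 mm high above the bench, stand beside the channel 37 and 24 mm before it.
- clamp_handle (a joint): Knee angle of the toggle, rad: about 0 open (handle upright, arm raised), 1.9 dead point, 2.25 locked on its inner stop. Grows as the handle is pushed towards jig +y and down. From about 0.9 the foot meets the pipe and springs back: the push near the grip's end rises to about 5 to 8 N at 1.4, falls to 0 at the dead point; then the handle snaps on by itself.
- grip_end (a point): Outer end of the red grip's centre line (grip 17 mm thick, round end 8.5 mm beyond this point). Open: about 165 mm above the bench, over jig x 0; locked: about 72 mm above the bench at jig y 148 mm. It swings in the jig's y-z plane.
- grip_root (a point): Inner end of the red grip's centre line, 90 mm from grip_end. The handle swings roughly about a pin 37 mm beyond this point on the same line, through about 1.5 rad in all. When it is open the raised clamp arm stands on its pipe side, below 125 mm above the bench: push near the grip's outer end, from the pipe side.
- clamp_foot: Black rubber foot, 17 mm across, on a spring-loaded spindle (gives some 5 mm) at the end of the clamp arm; origin at the middle of its underside. It comes down on the pipe's top at jig x 0 and presses with about 20 N when locked.
- tape_measure: Bystander: yellow pocket tape, 34 x 80 x 59 mm, origin on its underside.
- marker: Bystander: black and white felt marker, 134 x 18 mm, origin on its underside.
- copper_elbow: Bystander: copper elbow fitting, 51 x 51 x 22 mm, origin on its underside.
- torch: Bystander: black torch, 126 x 38 mm, lying, origin on its underside.

How it is judged (in metres and radians):
On the way, in this order (a step that is already met when the one before it is completed fails the run):
1. the pipe's end is against the end stop while the clamp is still open (x of pipe_center in the frame of jig between -0.0025 and 0.003 m and value of joint clamp_handle below 0.9 rad), for 0.2 s.
2. the clamp handle is past its dead point and locked, with the foot pressing on the pipe (x of pipe_center in the frame of jig between -0.0025 and 0.003 m and value of joint clamp_handle above 2.15 rad and contact force between clamp_foot and pipe above 10 N), for 0.2 s.
At the end, for the whole second after the job is handed in: The pipe rests in the channel with its end within 2.5 mm of the end stop; the clamp handle is locked past its dead point (joint over 2.15 of 2.25 rad) and the rubber foot presses on the pipe with more than 10 N (all of step 2 and y of pipe_center in the frame of jig between -0.054 and -0.046 m and height (world z) of pipe_center between 0.027 and 0.034 m and linear speed of pipe below 0.01 m/s); the robot touches nothing.
It fails at once if the pipe is lifted (its middle more than about 12 mm above its place in the channel) (height (world z) of pipe_center above 0.043 m).
It fails at once if a bystander is moved by more than 20 mm (distance of any of tape_measure, marker, copper_elbow, torch from where it was at the start of the episode above 0.02 m).
It also fails if it takes over 51 s, if anything falls off the work surface, if the arm or the gripper's body presses on something with over 40 N, if the wrist force passes 120 N, or if a joint passes its speed limit or range.

### The arm

A 6-joint arm with a two-finger parallel gripper is mounted at the origin on a cart in front of the work surface, level with it; the furniture and walls round the work are solid. World frame = base frame: x ahead of the robot, y to its left, z up, the work surface at z = 0. Lengths are in mm, angles in degrees, forces in N, time in s.
With the tool pointing down it reaches from about 300 to 875 mm from the base axis. Payload 4.2 kg.
Tool frame: the origin (TCP) lies midway between the tips of the shut fingers; the grasp point (between the pads) lies 19 mm behind it; z points along the fingers, y is the line along which they close (so a half turn about z gives the same grasp; the last joint's range is limited). The gripper opens to 85 mm and grips with 20 to 120 N. Pads are 22 mm wide; open, the fingers measure 114 mm over their backs; the gripper's body (76 mm by 85 mm) begins 54 mm behind the grasp point. The pads swing forward as they close: fully open they stand 13 mm farther back than shut.
Start: joints at [-66.864, 18.312, 89.639, -0, 72.044, -1.146], TCP at [236.461, -524.148, 193.638] pointing down, gripper open.
Joint ranges: [-177.97, 177.97], [-48.28, 115.42], [12.27, 149.76], [-77.06, 257.06], [2.81, 150.46], [-146.56, 146.56]. Speed limits (degrees/s): [147.25, 147.25, 180, 180, 180, 180].

### API

Orientations are given as [roll, pitch, yaw] about the fixed x, y, z axes, in that order (R = Rz(yaw) Ry(pitch) Rx(roll)).
In Python, from plant import arm gives the robot as it stands.
- The arm moves only by the tool arm_command, never from a script. Its argument "steps" is a list that holds one entry, the list of rows, each a list of 7 numbers: the shift along the tool's x, y, z in units of 15 cm (1.0 is 15 cm), then the turn, a rotation vector about the tool's x, y, z in units of pi rad (1.0 is pi rad), then the closure in counts, from 0 (fully open) to 255 (shut). A call has 1 to 12 rows; each row is the pose to reach, as a shift and turn from the pose commanded when the call began, along the tool's axes at that moment, turning the shorter way round; what a row does not reach only later rows make up. A row lasts 1/10 s, in which the tool goes at most 50 mm and 8.59 degrees, less where a joint would pass 70% of its speed; a pose out of reach is approached as far as the arm can. A call with a number of a shift or a turn outside -1 to 1 is refused whole. A call with a gripper value outside its range is refused whole. The fingers move at their own pace and stop on an object; the grip force is fixed at half the most. Time passes only in rows, so rows that repeat a pose let the fingers close. It gives the time, the measured TCP pose, the force, the opening and the grip force at its end, in the units of the state.
- arm.state(): the state, without advancing time (a new reading comes with each control period).
- arm.snapshot(name): name is "side" or "top"; returns the picture (384x512x3 uint8, red, green, blue); there is no depth.
- arm.calibration(name): a dict with "K" (3x3 intrinsics, pixels), "k1" (the pictures are not rectified: a ray, as slopes to the right and down, at radius r is drawn at 1 + k1 r^2 times it, then the intrinsics apply), "rvec" (rotation vector, rad) and "tvec" (3), from world to camera coordinates, as OpenCV has them. Camera axes: x right, y down, z forward; pixel columns grow to the right and rows downward; lengths in mm; the calibration is good to about 2 mm. A picture is of the moment at which its call begins. calibration takes no time and is no camera call.
- arm.hand_in(): hands the job in; it is judged then, once.
Trained networks look in the newest picture that a camera, given by its name, has taken for a name from the list of things; names that differ only in an ending like _2 or _b are one class to them, and where a whole thing is asked for, a point or a joint stands for the part that bears it (a point fixed in the world has none). Each returns a list of dicts, best first, with "score" (0 to 1); they miss things now and then, are a little off and sometimes report something else, mostly with a low value. They report only what shows in the picture. A call takes as long as a camera call.
- arm.masks_of(camera, name): "pixels" (384x512 bool, what is visible of it) and "location" ([column, row] in pixels, amid what is visible of it).
The state is a dict: "time_s": time; "q": joint angles; "dq": joint speeds; "joint_efforts": joint torques, N m; "eef_pos": TCP position; "ee_rot": TCP orientation; "ft_force": force on the tool from outside, world axes, zero at the start; "ft_torque": the same for the moment, N m; "opening": finger opening in mm; "finger_force": force on a finger pad.
Only numpy, scipy, OpenCV 4.12 (cv2) and the standard library are available. Lean on these libraries where they do the work, as an engineer would, in place of code of your own. Each camera call takes 0.05 s, during which the arm holds its last target. There are 200 camera calls.

## Working session

There is one attempt and no reset: what is moved stays moved. The work goes in short steps, Python scripts to look and compute and a tool call to move; the robot and the scene stay as the last step left them, time stands still between calls to the robot, and variables do not carry over. Pictures are saved under pics/ and viewed, at most 10 in all, crops included, and the job is handed in when it is done.

Besides the shell and the picture viewer there is one more tool, called after "Call:" as a command line: name --argument value ..., lists and objects as JSON in quotes. arm_command: Moves the arm, as the interface text tells. Its arguments: {"type":"object","properties":{"steps":{"type":"array"}},"required":["steps"]}

```bash
mkdir -p pics; ls
cat > h.py <<'E'
import numpy as np, cv2
from plant import arm
from scipy.spatial.transform import Rotation as Ro
def cam(n):
    c=arm.calibration(n);K=np.array(c["K"],float);R=cv2.Rodrigues(np.array(c["rvec"],float))[0];t=np.array(c["tvec"],float).ravel()
    return K,c["k1"],R,t
def proj(n,P):
    K,k1,R,t=cam(n);p=np.atleast_2d(P)@R.T+t
    return cv2.projectPoints(np.atleast_2d(np.array(P,float)),R,t,K,np.array([k1,0,0,0,0]))[0].reshape(-1,2)
def ray(n,uv):
    K,k1,R,t=cam(n)
    x=cv2.undistortPoints(np.array(uv,float).reshape(-1,1,2),K,np.array([k1,0,0,0,0])).reshape(-1,2)
    d=np.c_[x,np.ones(len(x))]@R
    return -R.T@t,d
def onz(n,uv,z):
    c,d=ray(n,uv); return c+d*((z-c[2])/d[:,2])[:,None]
def save(n,f):
    im=arm.snapshot(n); cv2.imwrite('pics/'+f,cv2.cvtColor(im,cv2.COLOR_RGB2BGR)); return im
E
python3 - <<'E'
from h import *
a=save('side','s0.png');b=save('top','t0.png')
cv2.imwrite('pics/both.png',cv2.cvtColor(np.vstack([a,b])[:, :],cv2.COLOR_RGB2BGR))
for n in('side','top'):
    K,k1,R,t=cam(n);print(n,K[0,0],-R.T@t,R[2])
    for o in('jig','pipe','clamp_handle','grip_end','clamp_foot','tape_measure','marker','copper_elbow','torch'):
        for m in arm.masks_of(n,o)[:2]:
            r=m['pixels'];ys,xs=np.nonzero(r)
            print(n,o,round(m['score'],2),np.round(m['location']),xs.min(),xs.max(),ys.min(),ys.max(),np.round(onz(n,[m['location']],20)[0]))
print(arm.state())
E
```

```text
pics
side 372.80467421186654 [303.45396735 520.83164435 615.5761045 ] [ 0.21062001 -0.79949682 -0.56253359]
side jig 0.73 [265. 318.] 260 272 289 346 [397.  66.  20.]
side jig 0.57 [238. 215.] 195 282 166 242 [ 548. -241.   20.]
side pipe 0.78 [256. 193.] 225 273 187 204 [ 527. -359.   20.]
side clamp_handle 0.7 [244. 191.] 242 251 166 215 [ 565. -360.   20.]
side clamp_handle 0.22 [254. 196.] 224 272 187 205 [ 530. -342.   20.]
side grip_end 0.8 [247. 190.] 243 251 167 216 [ 557. -369.   20.]
side tape_measure 0.69 [228. 332.] 210 247 314 355 [457. 116.  20.]
side torch 0.55 [306. 170.] 304 315 160 187 [ 408. -536.   20.]
top 420.4680737382307 [ 414.58967815 -195.65761521 1174.95059411] [ 0.10617057  0.00897277 -0.99430745]
top jig 0.89 [278. 187.] 236 319 146 230 [ 552. -261.   20.]
top jig 0.19 [270. 196.] 264 276 188 204 [ 527. -240.   20.]
top pipe 0.9 [304. 197.] 280 322 171 212 [ 526. -333.   20.]
top pipe 0.21 [273. 194.] 264 276 189 203 [ 533. -249.   20.]
top clamp_handle 0.5 [304. 195.] 280 322 170 213 [ 532. -333.   20.]
top grip_end 0.45 [270. 197.] 264 276 189 204 [ 525
[... 391 characters left out ...]
53 [ 390. -521.   20.]
{'time_s': 1.0, 'q': array([-6.68622182e+01,  1.83124209e+01,  8.96394718e+01, -4.45352912e-04,
        7.20423225e+01, -1.14564937e+00]), 'dq': array([-0.16544302,  0.04836385,  0.03719377, -0.07786296,  0.04109872,
        0.00355049]), 'joint_efforts': array([-6.57109695e-05, -4.15420997e+01, -2.34420919e+01, -2.56571993e-04,
        2.97827955e-04, -3.83584023e-06]), 'eef_pos': array([ 236.47974129, -524.14790771,  193.62949697]), 'ee_rot': array([1.79994225e+02, 5.39247591e-04, 2.42835685e+01]), 'ft_force': array([-0.52146738, -0.38290232, -0.21375068]), 'ft_torque': array([-0.02163609, -0.02794004,  0.0176179 ]), 'finger_force': 0.0, 'opening': 85.65590630800193}
```

Run:
```python
import cv2,numpy as np
t=cv2.imread('pics/t0.png')[130:250,215:345];s=cv2.imread('pics/s0.png')[150:260,180:310]
t=cv2.resize(t,None,fx=4.6,fy=4.6,interpolation=3)
s=cv2.resize(s,None,fx=4.6,fy=4.6,interpolation=3)
cv2.imwrite('pics/tc.png',t);cv2.imwrite('pics/sc.png',s)
```

```text
(no output)
```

View pics/tc.png

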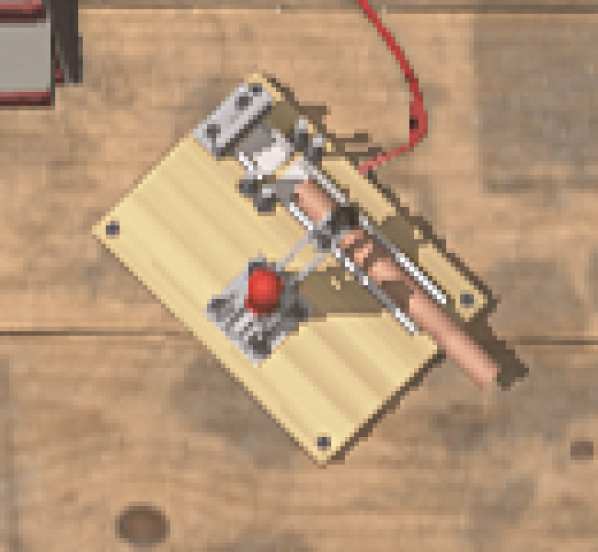

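View pics/sc.png

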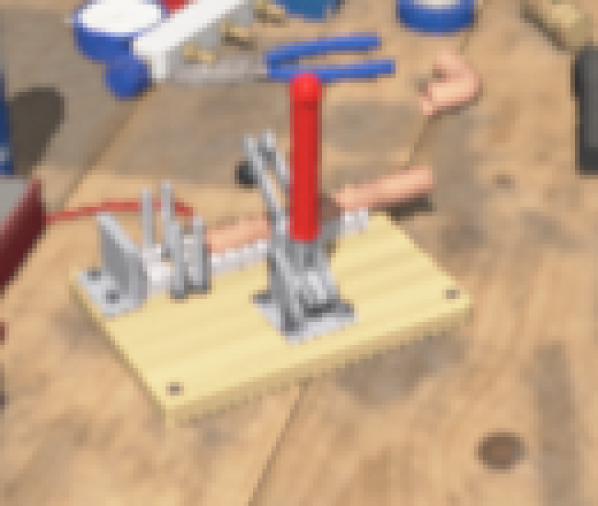

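View pics/t0.png

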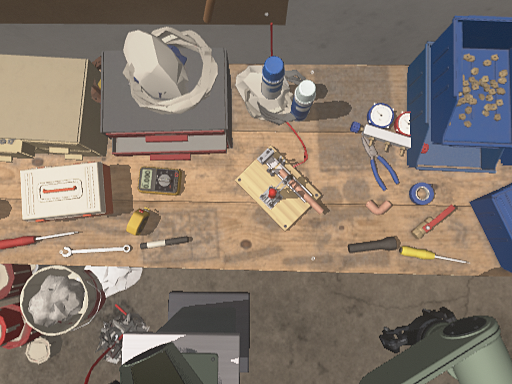

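The top view shows the stop at the upper left and the pipe's free end at about pixel (322,210). The red grip is at (272,193). The board corners are near (271,146), (236,180), (285,231) and (321,195). The side view agrees, with the handle upright. Next I fit the jig pose.

Run:
```python
from h import *
from scipy.optimize import least_squares
J=np.array([[106,-85,18],[106,57,18],[-94,57,18],[-94,-85,18]],float)
T=np.array([[258,75],[95,230],[322,465],[490,300]])/4.6+[215,130]
S=np.array([[72,283],[165,405],[470,302],[380,212]])/4.6+[180,150]
def W(p,P): 
    a=np.radians(p[2]);c,s=np.cos(a),np.sin(a);P=np.atleast_2d(P)
    return np.c_[p[0]+c*P[:,0]-s*P[:,1],p[1]+s*P[:,0]+c*P[:,1],P[:,2]]
f=lambda p:np.r_[(proj('top',W(p,J))-T).ravel(),(proj('side',W(p,J))-S).ravel()]
r=least_squares(f,[550,-260,45],loss='soft_l1');p=r.x;print(p,np.round(f(p).reshape(-1,2),1).tolist())
np.save('jig.npy',p)
inv=lambda X:np.c_[W([0,0,-p[2]],np.c_[X[:,0]-p[0],X[:,1]-p[1],X[:,2]])]
print('pipe end jig top',inv(onz('top',[[215+495/4.6,130+370/4.6]],30)), 'side',inv(onz('side',[[180+430/4.6,150+178/4.6]],30)))
print('stop',proj('top',W(p,[[80,-50,30.5]])),'grip end',proj('top',W(p,[[0,0,165]])),proj('side',W(p,[[0,0,165],[0,0,75]])))
# intersect grip top in both views with jig plane x=0
for n,uv in(('top',[215+262/4.6,130+283/4.6]),('side',[180+306/4.6,150+85/4.6])):
    c,d=ray(n,[uv]);C=inv(c[None])[0];D=inv(c[None]+d)[0]-C
    print(n,C+D*((165-C[2])/D[2]),C+D*(-C[0]/D[0]))
print(arm.state()['ee_rot'])
```

```text
[ 535.69640887 -254.68316854   44.34653507] [[-0.1, -1.2], [-1.5, -0.1], [-0.5, 1.1], [-0.2, 1.2], [-0.8, -3.5], [0.3, -0.5], [1.9, -0.9], [-4.6, -6.6]]
pipe end jig top [[-123.00314695  -58.37546872   30.        ]] side [[-126.58944926  -51.40037704   30.        ]]
stop [[268.57860121 159.4571147 ]] grip end [[278.64797777 186.91309019]] [[243.11789745 165.63243251]
 [243.2451134  195.85365134]]
top [  3.13848112  19.46639697 165.        ] [  0.          26.41814788 230.37330667]
side [ -0.69537724  16.52735962 165.        ] [  0.          17.82029402 165.83176153]
[1.79994225e+02 5.39247591e-04 2.42835685e+01]
```

```bash
cat >> h.py <<'E'
def W(p,P): 
    a=np.radians(p[2]);c,s=np.cos(a),np.sin(a);P=np.atleast_2d(np.array(P,float))
    return np.c_[p[0]+c*P[:,0]-s*P[:,1],p[1]+s*P[:,0]+c*P[:,1],P[:,2]]
def inv(p,X):
    X=np.atleast_2d(X); return W([0,0,-p[2]],np.c_[X[:,0]-p[0],X[:,1]-p[1],X[:,2]])
E
python3 - <<'E'
from h import *
from scipy.optimize import least_squares
J=np.array([[106,-85,18],[106,57,18],[-94,57,18],[-94,-85,18]],float)
T=np.array([[258,75],[95,230],[322,465],[490,300]])/4.6+[214.6,129.6]
S=np.array([[165,405],[470,302]])/4.6+[179.6,149.6]
f=lambda p:np.r_[(proj('top',W(p,J))-T).ravel(),(proj('side',W(p,J[1:3]))-S).ravel()]
p=least_squares(f,[550,-260,45]).x;print(p,np.round(f(p).reshape(-1,2),1).tolist())
np.save('jig.npy',p)
def ov(n,x0,y0,w,h):
    im=cv2.imread('pics/%s0.png'%n[0])[y0:y0+h,x0:x0+w];im=cv2.resize(im,None,fx=6,fy=6,interpolation=3)
    def ln(P,col):
        q=((proj(n,W(p,P))-[x0,y0]+.5)*6*8).astype(int)
        cv2.polylines(im,[q],False,col,1,cv2.LINE_AA,3)
    ln(np.r_[J,J[:1]],(0,0,255)); ln([[80,-50,30.5],[-125,-50,30.5]],(255,0,0)); ln([[-76,-60,31],[-76,-40,31],[79,-40,31],[79,-60,31],[-76,-60,31]],(0,255,0))
    ln([[0,18,165],[0,25,38]],(255,255,0))
    return im
a=ov('top',228,140,100,95);b=ov('side',190,160,100,90)
cv2.imwrite('pics/ov.png',a);cv2.imwrite('pics/ov2.png',b)
E
```

```text
[ 538.40447926 -254.61632464   44.76200277] [[-0.1, -1.7], [-1.2, -0.3], [0.1, 0.5], [0.2, 0.3], [-0.0, -0.2], [1.3, -0.9]]
```

View pics/ov.png

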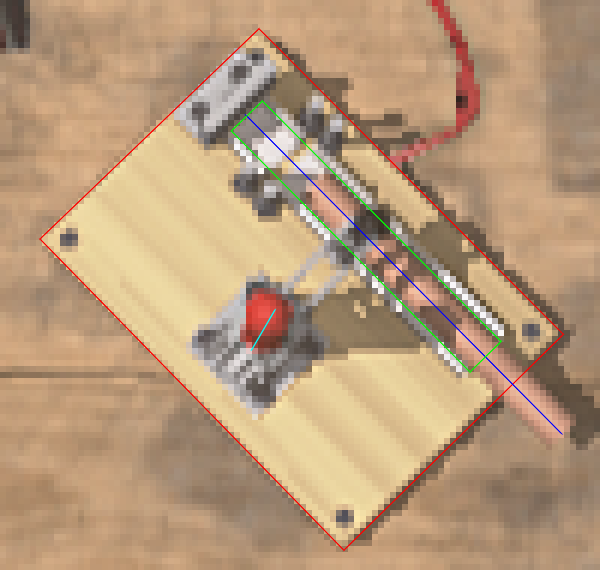

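View pics/ov2.png

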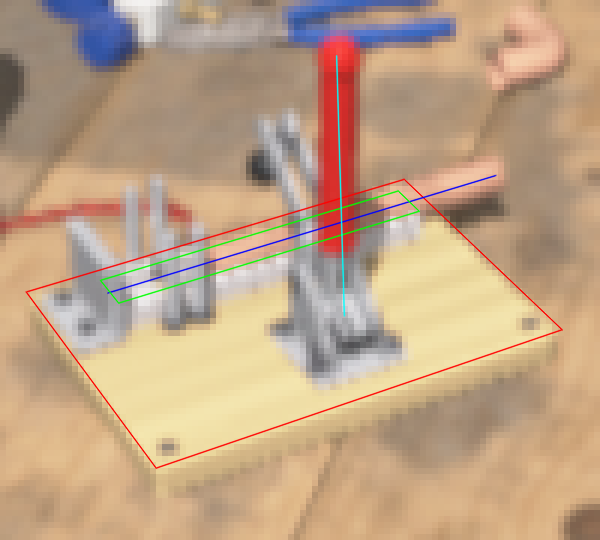

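The overlay matches the board, pipe end and grip to within a few mm. Next I plan the approach.

```bash
cat >> h.py <<'E'
def plan(goals):
    # goals: jig x,y,z of TCP and yaw offset from jig, printed in row units from present pose
    p=np.load('jig.npy');s=arm.state();R0=Ro.from_euler('xyz',s['ee_rot'],degrees=True)
    j=inv(p,s['eef_pos'])[0];print('t',round(s['time_s'],2),'tcp jig',np.round(j,1),'rot',np.round(s['ee_rot'],2),'F jig',np.round(W([0,0,-p[2]],s['ft_force'])[0],1),'open',round(s['opening'],1))
    for g in goals:
        d=R0.inv().apply(W(p,g[:3])[0]-s['eef_pos'])/150
        Rg=Ro.from_euler('xyz',[180,0,p[2]+g[3]],degrees=True)
        print(g,np.round(d,3),np.round((R0.inv()*Rg).as_rotvec()/np.pi,3))
E
python3 -c "
from h import *
plan([[-160,-51,150,0],[-160,-51,27,0],[-140,-51,27,0]])"
```

```text
t 1.0 tcp jig [-404.2   21.2  193.6] rot [179.99   0.    24.28] F jig [-0.6  0.1 -0.2] open 85.7
[-160, -51, 150, 0] [ 1.693 -0.118  0.291] [ 0.     0.    -0.114]
[-160, -51, 27, 0] [ 1.693 -0.119  1.111] [ 0.     0.    -0.114]
[-140, -51, 27, 0] [ 1.818 -0.165  1.111] [ 0.     0.    -0.114]
```

Call:
arm_command --steps '[[[0.3,-0.02,0.03,0,0,-0.03,255],[0.6,-0.04,0.06,0,0,-0.07,255],[0.9,-0.06,0.09,0,0,-0.114,255],[0.9,-0.06,0.09,0,0,-0.114,255],[0.9,-0.06,0.09,0,0,-0.114,255],[0.9,-0.06,0.09,0,0,-0.114,255]]]'

```text
time_s: 1.6
eef_pos: [355.1, -460.9, 180.3]
ee_rot: [180.0, 0.0, 44.7]
ft_force: [-0.4, 0.0, -0.4]
opening: -0.1
finger_force: 0.0
```

```bash
python3 -c "
from h import *
plan([[-160,-51,150,0],[-160,-51,27,0],[-140,-51,27,0]])"
```

```text
t 1.6 tcp jig [-275.4  -17.4  180.3] rot [1.7999e+02 3.0000e-02 4.4730e+01] F jig [-0.2  0.3 -0.4] open -0.1
[-160, -51, 150, 0] [0.769 0.224 0.201] [ 0.  0. -0.]
[-160, -51, 27, 0] [0.77  0.223 1.021] [ 0.  0. -0.]
[-140, -51, 27, 0] [0.903 0.223 1.021] [ 0.  0. -0.]
```

Call:
arm_command --steps '[[[0.3,0.1,0.1,0,0,0,255],[0.6,0.2,0.2,0,0,0,255],[0.77,0.223,0.4,0,0,0,255],[0.77,0.223,0.7,0,0,0,255],[0.77,0.223,0.9,0,0,0,255],[0.77,0.223,0.99,0,0,0,255],[0.77,0.223,0.99,0,0,0,255],[0.77,0.223,0.99,0,0,0,255]]]'

```text
time_s: 2.4
eef_pos: [461.6, -404.3, 33.1]
ee_rot: [179.8, -0.0, 44.7]
ft_force: [0.0, -0.3, 0.6]
opening: 0.3
finger_force: 0.0
```

Run:
```python
from h import *
plan([[-100,-51,28,0],[-92,-51,28,0]])
a=save('top','t1.png')[150:240,250:350];b=save('side','s1.png')[145:235,210:310]
im=np.vstack([cv2.resize(x,None,fx=3.3,fy=3.3,interpolation=3) for x in(a,b)])
im=np.hstack([cv2.resize(x,None,fx=4,fy=4,interpolation=3) for x in(a,b)])
cv2.imwrite('pics/v1.png',cv2.cvtColor(im,cv2.COLOR_RGB2BGR))
```

```text
t 2.4 tcp jig [-159.9  -52.2   33.1] rot [179.85  -0.    44.71] F jig [-0.2 -0.2  0.6] open 0.3
[-100, -51, 28, 0] [ 0.4   -0.009  0.034] [ 0.001 -0.    -0.   ]
[-92, -51, 28, 0] [ 0.453 -0.009  0.034] [ 0.001 -0.    -0.   ]
```

View pics/v1.png

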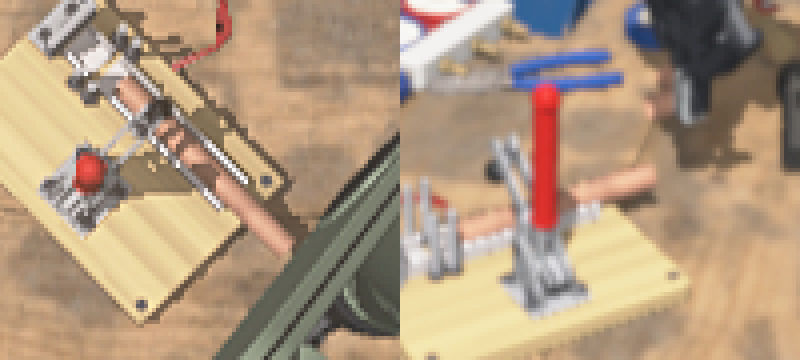

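The side view shows the fingertip at about pixel (282,174), higher in the picture than I expected. I check that against the projection.

Run:
```python
from h import *
p=np.load('jig.npy')
T=arm.state()['eef_pos'];print(proj('side',[T,T+[0,0,20],T+[0,0,73]]),proj('side',W(p,[[-125,-50,30.5]])))
cv2.imwrite('pics/v2.png',cv2.resize(cv2.imread('pics/s1.png')[150:210,240:320],None,fx=8,fy=8,interpolation=0))
```

```text
[[281.59464792 184.30773856]
 [281.96038575 178.50265487]
 [282.9588647  162.54247259]] [[272.09194058 188.67329432]]
```

View pics/v2.png

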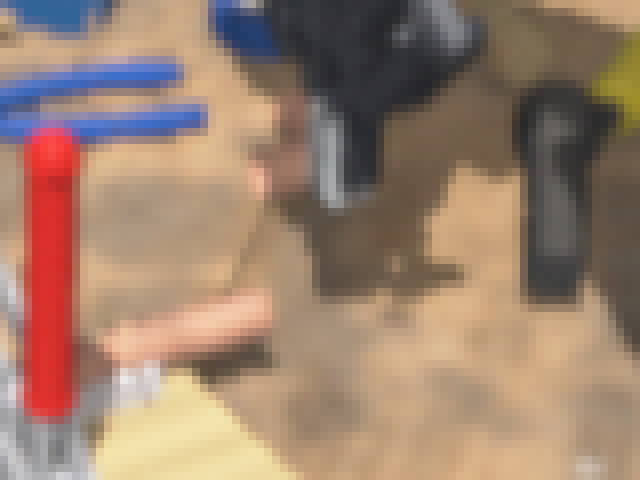

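Run:
```python
from h import *
s=save('side','s2.png').astype(int);s0=cv2.imread('pics/s0.png')[...,::-1].astype(int);s1=cv2.imread('pics/s1.png')[...,::-1].astype(int)
print(arm.state()['eef_pos'],abs(s-s1).sum(2).max())
for v in range(168,192):print(v,s[v,278:288].sum(1)//3, s0[v,278:288].sum(1)//3)
```

```text
[ 462.15520624 -404.11638294   33.68959388] 181
168 [117 112 137 158 109  61  52  47  46  64] [201 201 200 198 191 170 144 159 167 170]
169 [126 116 141 160 109  61  54  47  45  64] [206 204 201 196 184 157 133 155 165 168]
170 [131 120 150 165 108  59  55  48  45  64] [201 197 191 184 166 135 132 153 163 165]
171 [133 118 153 167 110  59  54  50  48  65] [186 177 169 155 134 120 146 161 164 163]
172 [125 111 152 166 110  62  57  61  61  72] [153 141 131 124 126 134 159 166 165 163]
173 [ 98 100 153 167 118  76  73  84  84  83] [114 108 118 127 148 158 165 168 166 162]
174 [ 78  92 140 161 133 100  92 102  98  88] [112 117 135 147 156 161 165 165 161 157]
175 [ 77  80 105 132 126 104  94  94  89  84] [136 136 141 143 148 155 159 160 155 151]
176 [79 78 81 91 93 89 88 85 83 82] [143 142 140 139 143 151 156 155 150 148]
177 [80 79 78 78 80 84 86 87 84 83] [144 144 141 140 144 152 157 157 153 149]
178 [88 78 79 80 83 87 88 90 87 85] [144 142 141 144 151 157 161 162 157 152]
179 [96 79 79 83 87 90 90 89 87 84] [142 142 143 148 156 163 165 162 156 151]
180 [102  79  80  83  87  90  92  88
[... 319 characters left out ...]
 [136  97  77  78  78  79  82  84  87  88] [141 139 138 141 141 144 147 153 158 162]
185 [136 100  78  77  79  81  84  87  91  99] [140 139 138 141 143 147 154 159 165 169]
186 [137 113  90  84  87  91  95  99 108 129] [138 139 139 141 145 153 161 167 171 172]
187 [138 129 113 111 115 122 129 132 139 157] [135 137 137 139 145 153 164 169 171 166]
188 [138 137 135 136 142 150 158 161 160 157] [135 134 136 139 144 153 162 165 164 153]
189 [140 141 142 143 148 155 161 164 162 150] [138 138 138 140 143 150 157 161 158 146]
190 [144 145 145 144 145 149 154 156 158 153] [141 142 142 142 143 146 151 154 154 151]
191 [145 147 147 146 145 146 147 149 154 158] [143 143 144 142 144 144 145 148 152 156]
```

Run:
```python
from h import *
p=np.load('jig.npy')
T=np.array([236.5,-524.1,193.6])
x=np.array([np.cos(.424),np.sin(.424),0]);y=np.array([x[1],-x[0],0])
print(proj('top',[T,T+[0,0,73],T+50*y,T-50*y]),proj('side',[T,T+[0,0,73]]))
print(inv(p,onz('side',[[282.3,176]],33)),inv(p,onz('side',[[282.3,176]],60)))
cv2.imwrite('pics/v3.png',np.hstack([cv2.resize(cv2.imread('pics/t0.png')[270:384,362:512],(400,304),interpolation=3),cv2.resize(cv2.imread('pics/s0.png')[90:240,260:410],(400,400),interpolation=3)[:304]]))
```

```text
[[397.68979763 317.43196635]
 [409.53255822 324.04566633]
 [417.53956095 308.39033337]
 [377.76205243 326.50654524]] [[369.47077589 127.91024426]
 [373.96390558 103.6329599 ]]
[[-188.57111352  -93.0537402    33.        ]] [[-162.25641192  -55.55553551   60.        ]]
```

View pics/v3.png

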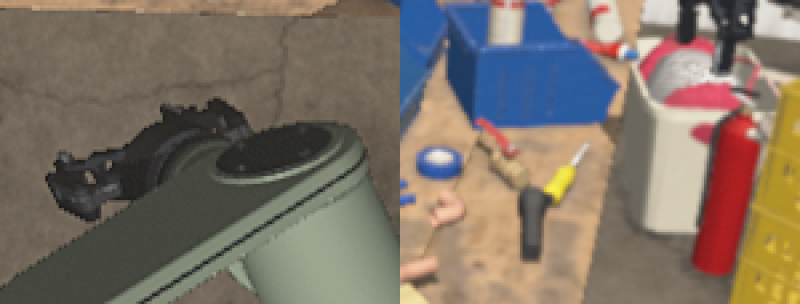

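Call:
arm_command --steps '[[[0,0,0.08,0,0,0,255],[0,0,0.16,0,0,0,255],[0,0,0.18,0,0,0,255],[0,0,0.18,0,0,0,255]]]'

```text
time_s: 2.95
eef_pos: [460.7, -402.2, 3.4]
ee_rot: [-179.9, 0.0, 44.8]
ft_force: [-0.2, 1.3, -0.3]
opening: 0.1
finger_force: 0.0
```

Run:
```python
from h import *
plan([[-125,-51,8,0]])
s=save('side','s3.png').astype(int)
T=arm.state()['eef_pos'];print(T,proj('side',[T]))
for v in range(174,202):print(v,s[v,278:288].sum(1)//3)
```

```text
t 2.95 tcp jig [-159.1  -50.     3.4] rot [-1.7986e+02  1.0000e-02  4.4810e+01] F jig [ 0.7  1.  -0.3] open 0.1
[-125, -51, 8, 0] [ 0.227  0.006 -0.031] [-0.001  0.     0.   ]
[ 461.11446517 -402.53266682    4.01086377] [[281.28476819 193.11020056]]
174 [104 114 124 106  69  50  48  45  45  53]
175 [103 115 144 142  95  56  46  43  44  59]
176 [109 113 152 165 111  59  45  42  46  63]
177 [114 110 153 168 111  60  47  43  50  68]
178 [117 114 155 167 106  55  49  45  51  72]
179 [120 121 159 167 104  56  53  45  51  72]
180 [120 122 160 167 102  56  53  46  52  72]
181 [116 117 155 160  97  55  52  51  59  79]
182 [106 108 153 157  98  61  68  71  79  88]
183 [ 93  98 148 162 112  83  87  89  92  91]
184 [ 92  88 126 144 114  97  95  92  91  90]
185 [111  85  92 103  92  88  89  89  92  92]
186 [120  89  78  81  81  84  90  93  94  94]
187 [114  84  76  78  81  86  91  93  93  91]
188 [116  86  75  77  81  85  89  91  90  84]
189 [119  92  78  77  80  83  86  89  92  89]
190 [137 116  94  85  87  88  88  97 116 122]
191 [146 139 122 115 115 115 115 123 144 155]
192 [147 147 145 142 142 142 142 147 157 165]
193 [146 147 148 148 148 148 151 157 163 170]
194 [144 143 145 147 148 149 154 160 168 173]
195 [142 141 142 145 147 149 154 161 167 170]
196 [141 138 138 140 143 148 154 158 164 167]
197 [142 139 136 136 140 147 153 160 164 166]
198 [141 137 133 134 138 145 152 159 163 164]
199 [135 133 128 126 132 139 147 154 160 162]
200 [132 130 126 123 127 133 140 149 158 163]
201 [132 131 129 129 129 132 137 146 156 162]
```

Call:
arm_command --steps '[[[0,0,0.02,0,0,0,255],[0,0,0.03,0,0,0,255],[0,0,0.04,0,0,0,255],[0,0,0.05,0,0,0,255],[0,0,0.05,0,0,0,255]]]'

```text
time_s: 3.5
eef_pos: [461.2, -402.7, -3.0]
ee_rot: [-180.0, 0.0, 44.8]
ft_force: [0.7, -0.1, 0.1]
opening: -0.3
finger_force: 0.0
```

The force reads zero at a reported z of -3, so the tip really is about 27 mm higher than reported, as the pictures showed. I push with that offset in mind.

Call:
arm_command --steps '[[[0.08,0,-0.01,0,0,0,255],[0.14,0,-0.01,0,0,0,255],[0.18,0,-0.01,0,0,0,255],[0.22,0,-0.01,0,0,0,255],[0.26,0,-0.01,0,0,0,255],[0.3,0,-0.01,0,0,0,255],[0.33,0,-0.01,0,0,0,255],[0.36,0,-0.01,0,0,0,255],[0.36,0,-0.01,0,0,0,255]]]'

```text
time_s: 4.4
eef_pos: [500.2, -364.2, -1.4]
ee_rot: [180.0, -0.0, 44.8]
ft_force: [-0.0, -0.2, -0.4]
opening: 0.1
finger_force: 0.0
```

Run:
```python
from h import *
p=np.load('jig.npy')
plan([[-91,-51,0,0]])
im=save('side','s4.png')
m=arm.masks_of('side','pipe')[0]; ys,xs=np.nonzero(m['pixels']);print(m['score'],xs.min(),xs.max(),ys[xs>xs.max()-3].mean())
print(inv(p,onz('side',[[xs.max(),ys[xs>xs.max()-3].mean()]],30.5)))
cv2.imwrite('pics/v4.png',cv2.resize(im[150:240,190:310,::-1],None,fx=6,fy=6,interpolation=3))
```

```text
t 4.4 tcp jig [-104.3  -50.9   -1.4] rot [ 1.800e+02 -3.000e-02  4.481e+01] F jig [-0.2 -0.1 -0.4] open 0.1
[-91, -51, 0, 0] [ 0.089  0.001 -0.01 ] [ 0. -0.  0.]
0.69 211 263 192.5
[[-91.27678432 -45.14620141  30.5       ]]
```

View pics/v4.png

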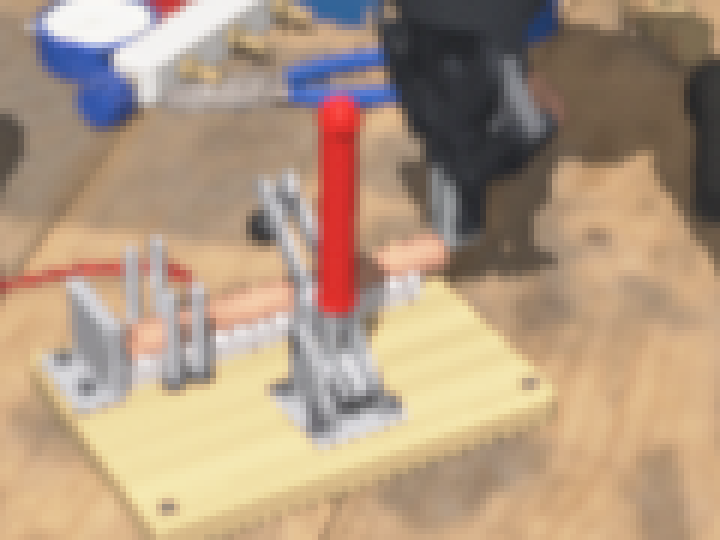

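The fingertip at about pixel (265,188) is pushing the pipe end, and the pipe's far end at (212,206) is close to the stop. I keep going slowly.

Call:
arm_command --steps '[[[0.02,0,0,0,0,0,255],[0.035,0,0,0,0,0,255],[0.05,0,0,0,0,0,255],[0.06,0,0,0,0,0,255],[0.07,0,0,0,0,0,255],[0.07,0,0,0,0,0,255]]]'

```text
time_s: 5.1
eef_pos: [507.3, -357.2, -1.4]
ee_rot: [180.0, -0.0, 44.8]
ft_force: [-0.3, 0.4, -0.5]
opening: 0.1
finger_force: 0.0
```

Call:
arm_command --steps '[[[0.01,0,0,0,0,0,255],[0.016,0,0,0,0,0,255],[0.022,0,0,0,0,0,255],[0.028,0,0,0,0,0,255],[0.028,0,0,0,0,0,255]]]'

```text
time_s: 5.6
eef_pos: [509.7, -354.8, -1.3]
ee_rot: [180.0, 0.1, 44.8]
ft_force: [-2.2, -2.5, 0.1]
opening: -0.3
finger_force: 1.8
```

Call:
arm_command --steps '[[[0.008,0,0,0,0,0,255],[0.014,0,0,0,0,0,255],[0.014,0,0,0,0,0,255],[0.014,0,0,0,0,0,255],[0.014,0,0,0,0,0,255]]]'

```text
time_s: 6.1
eef_pos: [509.8, -354.6, -1.3]
ee_rot: [-180.0, 0.2, 44.9]
ft_force: [-6.5, -6.5, 1.3]
opening: -0.1
finger_force: 4.7
```

Run:
```python
from h import *
plan([[-91,-51,0,0]])
```

```text
t 6.1 tcp jig [-90.7 -50.9  -1.3] rot [-179.99    0.21   44.86] F jig [-9.3 -0.   1.3] open -0.1
[-91, -51, 0, 0] [-0.002  0.001 -0.009] [-0.     0.001  0.001]
```

The pipe is home: 9 N against the stop with no further motion. I retreat and go to the pipe side of the handle.

Call:
arm_command --steps '[[[-0.1,0,0,0,0,0,255],[-0.2,0,0,0,0,0,255],[-0.25,0,-0.2,0,0,0,255],[-0.25,0,-0.5,0,0,0,255],[-0.25,0,-0.8,0,0,0,255],[-0.1,0,-1,0,0,0,255],[0.2,-0.05,-1,0,0,0,255],[0.5,-0.08,-1,0,0,0,255],[0.61,-0.08,-1,0,0,0,255],[0.61,-0.08,-1,0,0,0,255],[0.61,-0.08,-1,0,0,0,255]]]'

```text
time_s: 7.2
eef_pos: [567.4, -280.5, 148.3]
ee_rot: [-180.0, 0.0, 44.8]
ft_force: [0.2, -0.2, -0.8]
opening: 0.1
finger_force: 0.0
```

Run:
```python
from h import *
p=np.load('jig.npy')
im=save('side','s5.png')
T=arm.state()['eef_pos']
print(proj('side',[T,T+[0,0,27]]))
P=np.array([26,38.5]);g=[[1,-30,119,0]]
for f in (95,90,80,70,60,50,45,40,35,30,25,20,15,12):
    a=np.radians(f);c=P+108*np.array([np.cos(a),np.sin(a)])+8.5*np.array([-np.sin(a),np.cos(a)])
    g.append([1,round(c[0]-14.5,1),round(c[1]-27,1),0])
plan(g)
m=arm.masks_of('side','pipe')[0]; ys,xs=np.nonzero(m['pixels']);print(m['score'],xs.min(),xs.max())
cv2.imwrite('pics/v5.png',cv2.resize(im[120:240,190:310,::-1],None,fx=5,fy=5,interpolation=3))
```

```text
[[234.36612104 164.874131  ]
 [234.19394136 155.54386865]]
t 7.25 tcp jig [  1.8 -38.9 148.3] rot [-1.7997e+02  4.0000e-02  4.4750e+01] F jig [ 0.   0.  -0.5] open -0.1
[1, -30, 119, 0] [-0.005 -0.059  0.195] [-0.  0. -0.]
[1, np.float64(-6.4), np.float64(118.3), 0] [-0.005 -0.216  0.2  ] [-0.  0. -0.]
[1, np.float64(3.0), np.float64(119.5), 0] [-0.005 -0.279  0.192] [-0.  0. -0.]
[1, np.float64(21.9), np.float64(119.3), 0] [-0.005 -0.405  0.194] [-0.  0. -0.]
[1, np.float64(40.5), np.float64(115.9), 0] [-0.005 -0.529  0.216] [-0.  0. -0.]
[1, np.float64(58.1), np.float64(109.3), 0] [-0.005 -0.646  0.26 ] [-0.  0. -0.]
[1, np.float64(74.4), np.float64(99.7), 0] [-0.005 -0.755  0.324] [-0.  0. -0.]
[1, np.float64(81.9), np.float64(93.9), 0] [-0.005 -0.805  0.363] [-0.  0. -0.]
[1, np.float64(88.8), np.float64(87.4), 0] [-0.005 -0.851  0.406] [-0.  0. -0.]
[1, np.float64(95.1), np.float64(80.4), 0] [-0.005 -0.893  0.453] [-0.  0. -0.]
[1, np.float64(100.8), np.float64(72.9), 0] [-0.005 -0.931  0.503] [-0.  0. -0.]
[1, np.float64(105.8), np.float64(64.8), 0] [-0.005 -0.964  0.557] [-0.  0. -0.]
[1, np.float64(110.1), np.float64(56.4), 0] [-0.005 -0.993  0.613] [-0.  0. -0.]
[1, np.float64(113.6), np.float64(47.7), 0] [-0.005 -1.016  0.671] [-0.  0. -0.]
[1, np.float64(115.4), np.float64(42.3), 0] [-0.005 -1.028  0.707] [-0.  0. -0.]
0.68 242 253
```

View pics/v5.png

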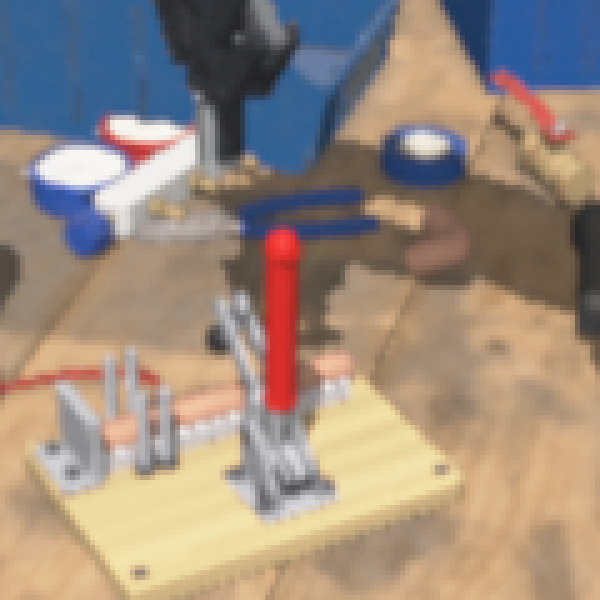

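The pipe is against the stop, the handle is upright, and the tip shows at pixel (234,154), about 30 mm above its reported height. I lower and approach the grip.

Call:
arm_command --steps '[[[-0.005,-0.03,0.1,0,0,0,255],[-0.005,-0.06,0.2,0,0,0,255],[-0.005,-0.1,0.215,0,0,0,255],[-0.005,-0.15,0.215,0,0,0,255],[-0.005,-0.2,0.215,0,0,0,255],[-0.005,-0.25,0.215,0,0,0,255],[-0.005,-0.28,0.215,0,0,0,255],[-0.005,-0.28,0.215,0,0,0,255]]]'

```text
time_s: 8.1
eef_pos: [537.7, -250.2, 117.0]
ee_rot: [180.0, -0.0, 44.8]
ft_force: [0.1, -0.4, -1.1]
opening: -0.1
finger_force: 0.0
```

Run:
```python
from h import *
p=np.load('jig.npy')
plan([[1,22,116,0],[1,81.9,91,0],[1,105.8,61.8,0],[1,113.6,44.7,0]])
im=save('side','s6.png')
m=arm.masks_of('side','grip_end')
for k in m[:1]:
    ys,xs=np.nonzero(k['pixels']);print(k['score'],xs.min(),xs.max(),ys.min(),ys.max())
    for v in (ys.min()+2,ys.max()-2):print(v,xs[ys==v].mean())
for u,v in ((180,0),):print(proj('side',W(p,[[0,18,165],[0,30,165]])))
```

```text
t 8.1 tcp jig [  2.6   3.6 117. ] rot [ 1.7995e+02 -1.0000e-02  4.4830e+01] F jig [-0.2 -0.3 -1.1] open -0.1
[1, 22, 116, 0] [-0.011 -0.123  0.007] [ 0. -0.  0.]
[1, 81.9, 91, 0] [-0.01  -0.522  0.173] [ 0. -0.  0.]
[1, 105.8, 61.8, 0] [-0.01  -0.682  0.368] [ 0. -0.  0.]
[1, 113.6, 44.7, 0] [-0.01  -0.734  0.482] [ 0. -0.  0.]
0.71 243 252 167 216
169 247.0
214 248.0
[[245.53033868 168.65332333]
 [247.89826845 170.8103869 ]]
```

Call:
arm_command --steps '[[[-0.005,-0.06,0.007,0,0,0,255],[-0.01,-0.123,0.007,0,0,0,255],[-0.01,-0.19,0.017,0,0,0,255],[-0.01,-0.25,0.03,0,0,0,255],[-0.01,-0.25,0.03,0,0,0,255]]]'

```text
time_s: 8.7
eef_pos: [508.8, -223.8, 111.5]
ee_rot: [-179.9, 0.0, 44.8]
ft_force: [0.1, -1.0, -0.2]
opening: 0.2
finger_force: 0.0
```

Run:
```python
from h import *
p=np.load('jig.npy')
plan([[1,58,106,0],[1,81.9,91,0],[1,95,77.5,0],[1,105.8,61.8,0],[1,113.6,44.7,0]])
im=save('side','s7.png')
for k in arm.masks_of('side','grip_end')[:1]:
    ys,xs=np.nonzero(k['pixels']);print(k['score'],xs.min(),xs.max(),ys.min(),ys.max())
    for v in (ys.min()+2,ys.max()-2):
        print(v,xs[ys==v].mean())
        c,d=ray('side',[[xs[ys==v].mean(),v]]);C=inv(p,c[None])[0];D=inv(p,c[None]+d)[0]-C;print(C+D*(-C[0]/D[0]))
```

```text
t 8.7 tcp jig [  0.7  42.7 111.5] rot [-1.7989e+02  4.0000e-02  4.4840e+01] F jig [-0.7 -0.7 -0.2] open 0.2
[1, 58, 106, 0] [ 0.002 -0.102  0.037] [-0.001  0.     0.   ]
[1, 81.9, 91, 0] [ 0.002 -0.261  0.137] [-0.001  0.     0.   ]
[1, 95, 77.5, 0] [ 0.002 -0.348  0.228] [-0.001  0.     0.   ]
[1, 105.8, 61.8, 0] [ 0.003 -0.42   0.332] [-0.001  0.     0.   ]
[1, 113.6, 44.7, 0] [ 0.003 -0.472  0.447] [-0.001  0.     0.   ]
0.82 244 259 176 216
178 255.0
[  0.          64.70744036 163.06000186]
214 247.5
[ 0.         28.74040564 34.27308187]
```

The handle is following. I continue along the arc.

Call:
arm_command --steps '[[[0.002,-0.05,0.017,0,0,0,255],[0.002,-0.102,0.037,0,0,0,255],[0.002,-0.16,0.068,0,0,0,255],[0.002,-0.21,0.1,0,0,0,255],[0.002,-0.261,0.137,0,0,0,255],[0.002,-0.261,0.137,0,0,0,255]]]'

```text
time_s: 9.4
eef_pos: [482.1, -196.3, 90.7]
ee_rot: [-179.9, 0.0, 44.8]
ft_force: [0.8, -0.3, 1.7]
opening: -0.0
finger_force: 0.6
```

```bash
cat > m.py <<'E'
from h import *
p=np.load('jig.npy')
plan([[1,95,77.5,0],[1,105.8,61.8,0],[1,113.6,44.7,0],[1,116,39,0]])
im=save('side','s8.png')
for k in arm.masks_of('side','grip_end')[:1]:
    ys,xs=np.nonzero(k['pixels']);print(k['score'],xs.min(),xs.max(),ys.min(),ys.max())
    q=np.c_[xs,ys];a=q[np.argsort(q@[1,-1])[-8:]].mean(0)
    c,d=ray('side',[a]);C=inv(p,c[None])[0];D=inv(p,c[None]+d)[0]-C;print('tip',a,C+D*(-C[0]/D[0]))
for k in arm.masks_of('side','pipe')[:1]:
    ys,xs=np.nonzero(k['pixels']);print('pipe',k['score'],xs.min(),xs.max())
print('locked tip px',proj('side',W(p,[[0,148,72],[0,26,38.5]])))
E
python3 m.py
```

```text
t 9.4 tcp jig [ 1.1 81.1 90.7] rot [-1.7994e+02  2.0000e-02  4.4830e+01] F jig [ 0.4 -0.8  1.7] open -0.0
[1, 95, 77.5, 0] [-0.    -0.093  0.088] [-0.  0.  0.]
[1, 105.8, 61.8, 0] [-0.    -0.165  0.193] [-0.  0.  0.]
[1, 113.6, 44.7, 0] [-0.    -0.216  0.307] [-0.  0.  0.]
[1, 116, 39, 0] [-0.    -0.232  0.345] [-0.  0.  0.]
0.58 244 268 193 214
tip [266.875 194.25 ] [  0.         119.48377077 149.01628419]
pipe 0.47 210 254
locked tip px [[272.14922997 227.70389283]
 [247.0000097  212.15399605]]
```

Call:
arm_command --steps '[[[0,-0.045,0.04,0,0,0,255],[0,-0.093,0.088,0,0,0,255],[0,-0.13,0.14,0,0,0,255],[0,-0.165,0.193,0,0,0,255],[0,-0.165,0.193,0,0,0,255]]]'

```text
time_s: 10.05
eef_pos: [464.4, -178.8, 61.3]
ee_rot: [-179.9, 0.1, 44.8]
ft_force: [-0.4, -0.6, 0.2]
opening: -0.2
finger_force: 0.0
```

```bash
python3 m.py
```

```text
t 10.05 tcp jig [  0.8 106.   61.3] rot [-1.7987e+02  5.0000e-02  4.4810e+01] F jig [-0.7 -0.2  0.2] open -0.2
[1, 95, 77.5, 0] [ 0.001  0.073 -0.108] [-0.001  0.     0.   ]
[1, 105.8, 61.8, 0] [ 0.001  0.001 -0.003] [-0.001  0.     0.   ]
[1, 113.6, 44.7, 0] [ 0.001 -0.051  0.111] [-0.001  0.     0.   ]
[1, 116, 39, 0] [ 0.001 -0.067  0.149] [-0.001  0.     0.   ]
0.59 244 274 205 220
tip [272.75 214.5 ] [  0.         147.67310115 110.1546768 ]
pipe 0.63 210 256
locked tip px [[272.14922997 227.70389283]
 [247.0000097  212.15399605]]
```

Call:
arm_command --steps '[[[0,-0.025,0.055,0,0,0,255],[0,-0.051,0.111,0,0,0,255],[0,-0.055,0.13,0,0,0,255],[0,-0.06,0.15,0,0,0,255],[0,-0.06,0.15,0,0,0,255]]]'

```text
time_s: 10.7
eef_pos: [459.1, -173.0, 39.4]
ee_rot: [-180.0, 0.0, 44.8]
ft_force: [-0.1, -1.1, 1.1]
opening: 0.2
finger_force: 0.0
```

```bash
python3 m.py
```

```text
t 10.7 tcp jig [  1.1 113.8  39.4] rot [-1.7997e+02  2.0000e-02  4.4810e+01] F jig [-0.9 -0.7  1.1] open 0.2
[1, 95, 77.5, 0] [-0.001  0.125 -0.254] [-0.  0.  0.]
[1, 105.8, 61.8, 0] [-0.001  0.053 -0.149] [-0.  0.  0.]
[1, 113.6, 44.7, 0] [-0.001  0.001 -0.035] [-0.  0.  0.]
[1, 116, 39, 0] [-0.001 -0.015  0.003] [-0.  0.  0.]
0.68 245 273 206 229
tip [262.125 215.75 ] [  0.         101.84194394  76.5337769 ]
locked tip px [[272.14922997 227.70389283]
 [247.0000097  212.15399605]]
```

Call:
arm_command --steps '[[[0,0,0.015,0,0,0,255],[0,0,0.03,0,0,0,255],[0,0,0.045,0,0,0,255],[0,0,0.045,0,0,0,255]]]'

```text
time_s: 11.25
eef_pos: [459.2, -172.7, 34.8]
ee_rot: [-180.0, -0.0, 44.8]
ft_force: [-4.4, 2.5, 17.1]
opening: -0.0
finger_force: 8.4
```

It resists firmly at 17 N, well above the toggle's 5–8 N peak, so the handle is on its inner stop. I retreat and check.

Call:
arm_command --steps '[[[0,0,-0.1,0,0,0,255],[0,0,-0.4,0,0,0,255],[0,0,-0.7,0,0,0,255],[0,0,-1,0,0,0,255],[0,0,-1,0,0,0,255],[0,0,-1,0,0,0,255]]]'

```text
time_s: 11.85
eef_pos: [459.7, -173.3, 183.9]
ee_rot: [179.9, -0.1, 44.8]
ft_force: [0.6, -0.5, -1.0]
opening: -0.0
finger_force: 0.0
```

Run:
```python
from h import *
p=np.load('jig.npy')
save('side','s9.png')
for k in arm.masks_of('side','grip_end')[:1]:
    ys,xs=np.nonzero(k['pixels']);print(k['score'],xs.min(),xs.max(),ys.min(),ys.max())
    for u in (xs.min()+5,xs.max()-4):
        v=ys[xs==u].mean();c,d=ray('side',[[u,v]]);C=inv(p,c[None])[0];D=inv(p,c[None]+d)[0]-C;print(u,v,C+D*(-C[0]/D[0]))
for n in('pipe','clamp_foot'):
  for k in arm.masks_of('side',n)[:1]:
    ys,xs=np.nonzero(k['pixels']);print(n,k['score'],xs.min(),xs.max(),ys.min(),ys.max())
print(proj('side',W(p,[[80,-50,30.5],[-80,-50,30.5],[0,-50,45]])))
for t,r in(('tape_measure','side'),):
  for k in arm.masks_of(r,t)[:1]:print(t,k['location'])
print(arm.state()['ft_force'])
```

```text
0.58 245 275 206 231
250 209.5 [ 0.         41.90044932 57.14497323]
271 227.0 [  0.         143.00287527  70.6098417 ]
pipe 0.59 210 259 191 209
clamp_foot 0.4 233 234 185 198
[[207.34680804 208.29114947]
 [258.74928244 192.7134339 ]
 [233.74446037 195.91558819]]
tape_measure [231.9, 331.5]
[ 0.22256111 -0.50036666  0.87754712]
```

```bash
python3 -c "
from plant import arm
print(arm.hand_in())"
```

```text
the job is handed in; nothing more can be done
None
```

I pushed the pipe up to the end stop and swung the clamp handle over to its inner stop, then backed the arm clear and handed the job in at about 12 s; the last camera check showed the handle in its locked position and the pipe still home, but hand-in returned no verdict.

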